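# Lock the chip cutter's blade frame with its spring clip

## Task

Lock the blade frame of the chip cutter: take the loose hairpin spring clip by its black grip, lay it flat on the frame's foot plate and push it sideways, prongs first, onto the stud's neck under the stud's head, until the neck snaps past the bulges and sits in the round eye. Push gently, no harder than the snap needs, stop when it has snapped home, then let go of the clip and leave it there. Do not knock over or shift the salt shaker, pepper mill and wooden bowl.

Things in the scene. Friction and masses are not known exactly. Their poses are not given: they have to be found in the camera images.
- cutter: Chip cutter, fixed to the worktop: grey base 270 x 110 x 20 mm high with a flat steel foot plate on it (256 x 84 mm, its top 24 mm above the worktop; its front edge at x = -148 mm of this frame), and the upright blade frame (78 mm wide, 87 mm above the plate) at x = +91 to +105 mm. Origin on the worktop below the middle of the stud's slot; x runs along the slot from the robot's side towards the blade frame, z up. Push the clip along +x of this frame.
- slot_centre (a point): Middle of the slot, on the foot plate's top (24 mm above the worktop). The slot runs along the cutter's x. An upright stud stands in it, clamped ANYWHERE up to 24 mm either way of this point along x (never to the side); where exactly is not measured and differs each time: see it or feel for it. Its round neck, 12 mm across, rises to 11.5 mm above the plate, then a head 20 mm across, to 19 mm.
- clip_grip (a point): Centre of the clip's black plastic grip, an upright block 30 (x) x 16 (y) x 42 mm high, this point half-way up (21 mm above the clip's underside). The clip is loose, about 75 g, lies flat with its prongs along +x of this frame; pinch the block across its 16 mm (y), in its upper half. z up.
- clip_eye (a point): Centre of the clip's round eye, 50 mm ahead (+x) of the grip's centre and 2.6 mm above the clip's underside: the neck's middle must end here. Two springy prongs of 5.2 mm steel wire form it, then pinch to bulges 6.4 mm apart 7.6 mm ahead of it, then flare to a mouth 25 mm wide; tips 32.6 mm ahead. The push grows to about 7 to 11 N some 11 mm before home, falls away as it snaps, then just past home climbs by about 15 N a mm: 14 N is enough, 25 N bends it.
- salt_shaker: Bystander: glass salt shaker with steel cap, 42 mm across, 80 mm high, origin under its centre.
- pepper_mill: Bystander: turned wooden pepper mill, 46 mm across, 127 mm high, origin under its centre.
- wood_bowl: Bystander: small wooden bowl, 111 mm across, 32 mm high, origin under its centre.
Not all that is in view belongs to the job. What is shaped like the part that bears clip_grip but orange, pink or turquoise is not meant.

How it is judged:
On the way, in this order (a step that is already met when the one before it is completed fails the run):
1. the clip has been lifted off the worktop (height (world z) of clip_eye above 0.02 m), for 0.1 s.
2. the stud's neck sits in the clip's eye, the clip between plate and head (horizontal distance between clip_eye and stud_neck below 0.005 m and z of clip_eye in the frame of cutter between 0.022 and 0.034 m), for 0.2 s.
At the end, for the whole second after the job is handed in: The clip is snapped on and let go: the neck's middle within 3 mm of the eye's centre (seen from above), the clip lying flat on the foot plate under the stud's head (wire centre within 7 mm of the plate, level within 0.12 rad) and at rest (horizontal distance between clip_eye and stud_neck below 0.003 m and z of clip_eye in the frame of cutter between 0.022 and 0.031 m and angle between clip_eye's own z axis and vertical below 0.12 rad and linear speed of clip below 0.02 m/s); the robot touches nothing.
It fails at once if the clip is pushed against the stud with more than 25 N (contact force between clip and stud above 25 N).
It fails at once if the salt shaker, pepper mill or wooden bowl is shifted more than 30 mm or tipped (distance of any of salt_shaker, pepper_mill, wood_bowl from where it was at the start of the episode above 0.03 m or angle between any of salt_shaker, pepper_mill's own z axis and vertical above 0.5 rad).
It also fails if it takes over 51 s, if anything falls off the work surface, if the arm or the gripper's body presses on something with over 40 N, if the wrist force passes 120 N, or if a joint passes its speed limit or range.

## Robot

A 6-joint arm with a two-finger parallel gripper is mounted at the origin on a cart in front of the work surface, level with it; the furniture and walls round the work are solid. World frame = base frame: x ahead of the robot, y to its left, z up, the work surface at z = 0. Lengths are in m, angles in rad, forces in N, time in s.
With the tool pointing down it reaches from about 0.3 to 0.775 m from the base axis. Payload 14.6 kg.
Tool frame: the origin (TCP) lies at the very end of the fingers, on their centre line; the grasp point (between the pads) lies 19 mm behind it; z points along the fingers, y is the line along which they close (so a half turn about z gives the same grasp; the last joint's range is limited). The gripper opens to 94 mm and grips with 3 to 60 N. Pads are 16 mm wide; open, the fingers measure 119 mm over their backs; the gripper's body (75 mm by 177 mm) begins 78 mm behind the grasp point.
Start: joints at [-1.269, 0.3, 1.521, -0, 1.321, -0.067], TCP at [0.198, -0.513, 0.205] pointing down, gripper open.
Joint ranges: [-3.03, 3.03], [-0.79, 2.21], [0.23, 2.52], [-1.04, 4.18], [0, 3.07], [-2.55, 2.55]. Speed limits (rad/s): [2.22, 2.22, 2.57, 3.14, 3.14, 3.14].

## Interface

Orientations are given as [roll, pitch, yaw] about the fixed x, y, z axes, in that order (R = Rz(yaw) Ry(pitch) Rx(roll)).
In Python, from station import telemetry, cams, hand_in, nets gives the robot as it stands.
- The arm moves only by the tool move_arm, never from a script. Its argument "increments" is a list of rows, each a list of 4 numbers: the shift along the tool's x, y, z in m, then the turn about the tool's z in rad. In form: [[tx, ty, tz, roll], ...]. A call has 1 to 20 rows; each row shifts and turns the commanded pose from where the row before left it, along the tool's axes as they then stand; what a row does not reach is not made up. A row lasts 1/8 s, in which the tool goes at most 62.5 mm and 10.7 degrees, less where a joint would pass 70% of its speed; a pose out of reach is approached as far as the arm can. A call is refused whole if a number of a shift passes 0.0625 or a number of a turn 0.188, either way. A call with a gripper value outside its range is refused whole. "grip" is the opening, from 0 (shut) to 1 (fully open), set as the call begins (left out, the last holds). The fingers move at their own pace and stop on an object; "force" is the grip in N (left out, the last holds). Time passes only in rows, so rows that do not move let the fingers close. It gives the time, the measured TCP pose, the force, the opening and the grip force at its end, in the units of the state.
- telemetry.get_obs(): the state, without advancing time (a new reading comes with each control period).
- cams.camera(name): name is "scene" or "top" or "wrist"; returns the picture (384x512x3 uint8, blue, green, red); there is no depth.
- cams.camera_model(name): a dict with "intrinsics" (3x3 intrinsics, pixels), "k1" (the pictures are not rectified: a ray, as slopes to the right and down, at radius r is drawn at 1 + k1 r^2 times it, then the intrinsics apply), "xyz" and "attitude" of the camera in the world; the wrist camera has in their place "T_tool_cam" (4x4, takes a point from camera to tool coordinates, whose origin is the TCP and whose axes are the flange's). Camera axes: x right, y up, looking along -z (the intrinsics and any distortion apply to the point x, -y, -z); pixel columns grow to the right and rows downward; lengths in m; the calibration is good to about 2 mm. A picture is of the moment at which its call begins: read the wrist's pose just before it. camera_model takes no time and is no camera call.
- hand_in(): hands the job in; it is judged then, once.
Trained networks look in the newest picture that a camera, given by its name, has taken for a name from the list of things; names that differ only in an ending like _2 or _b are one class to them, and where a whole thing is asked for, a point or a joint stands for the part that bears it (a point fixed in the world has none). Each returns a list of dicts, best first, with "conf" (0 to 1); they miss things now and then, are a little off and sometimes report something else, mostly with a low value. They report only what shows in the picture. A call takes as long as a camera call. They do not tell look-alikes from the thing itself.
- nets.search_frame(camera, query): "extent" ([left, top, right, bottom] in pixels, round what is visible of it).
- nets.mark_of(camera, query): "centre" ([column, row] in pixels: a listed point, or the origin of a listed thing).
The state is a dict: "time_s": time; "qpos": joint angles; "joint_vel": joint speeds; "tau": joint torques, N m; "ee_pos": TCP position; "eef_rot": TCP orientation; "force": force on the tool from outside, world axes, zero at the start; "moment": the same for the moment, N m; "grip_width": finger opening in m; "grip_force": force on a finger pad.
Only numpy, scipy, OpenCV 4.12 (cv2) and the standard library are available. Lean on these libraries where they do the work, as an engineer would, in place of code of your own. Each camera call takes 0.05 s, during which the arm holds its last target. There are 200 camera calls.

## Working session

There is one attempt and no reset: what is moved stays moved. The work goes in short steps, Python scripts to look and compute and a tool call to move; the robot and the scene stay as the last step left them, time stands still between calls to the robot, and variables do not carry over. Pictures are saved under pics/ and viewed, at most 10 in all, crops included, and the job is handed in when it is done.

Besides the shell and the picture viewer there is one more tool, called after ">>>" as name(argument=value, ...), one argument or row to a line, values as JSON. move_arm: Moves the arm, as the interface text tells. Its arguments: {"type":"object","properties":{"increments":{"type":"array"},"grip":{"type":"number"},"force":{"type":"number"}},"required":["increments"]}

```bash
mkdir -p pics
cat > h.py <<'E'
import numpy as np, cv2
from scipy.spatial.transform import Rotation as R
from station import telemetry, cams, nets, hand_in
def pose(name):
    m=cams.camera_model(name)
    if 'T_tool_cam' in m:
        o=telemetry.get_obs(); T=np.eye(4); T[:3,:3]=R.from_euler('xyz',o['eef_rot']).as_matrix(); T[:3,3]=o['ee_pos']
        T=T@np.array(m['T_tool_cam']); return m,T
    T=np.eye(4); a=np.array(m['attitude'])
    T[:3,:3]=a if a.shape==(3,3) else R.from_euler('xyz',a).as_matrix() ; T[:3,3]=m['xyz']; return m,T
def world(mT,px,z):
    m,T=mT; K=np.array(m['intrinsics']); k=m['k1']
    u=cv2.undistortPoints(np.array([[px]],float),K,np.array([k,0,0,0.]))[0,0]
    d=T[:3,:3]@np.array([u[0],-u[1],-1]); c=T[:3,3]; return c+d*(z-c[2])/d[2]
def pix(mT,P):
    m,T=mT; K=np.array(m['intrinsics']); p=T[:3,:3].T@(np.array(P)-T[:3,3]); s=np.array([p[0]/-p[2],-p[1]/-p[2]])
    s=s*(1+m['k1']*(s@s)); return K[:2,:2]@s+K[:2,2]
E
python3 - <<'E'
from h import *
print(cams.camera_model('top'));print(cams.camera_model('wrist'))
Z=dict(cutter=0,slot_centre=.024,clip_grip=.021,clip_eye=.0026,salt_shaker=0,pepper_mill=0,wood_bowl=0)
ims=[]
for c in ['top','scene']:
    mT=pose(c); im=cams.camera(c); cv2.imwrite(f'pics/{c}0.png',im)
    for q,z in Z.items():
        for r in nets.mark_of(c,q)[:4]: print(c,q,round(r['conf'],2),np.round(r['centre'],1),np.round(world(mT,r['centre'],z),3))
print(telemetry.get_obs())
E
```

```text
{'intrinsics': array([[439.50945471,   0.        , 256.04244048],
       [  0.        , 439.50945471, 197.97705501],
       [  0.        ,   0.        ,   1.        ]]), 'k1': -0.0877526643015932, 'xyz': array([0.40706559, 0.07552868, 1.21289218]), 'attitude': array([ 0.08086076, -0.02540432, -1.58970936])}
{'intrinsics': array([[312.41700764,   0.        , 249.8079964 ],
       [  0.        , 312.41700764, 188.60393405],
       [  0.        ,   0.        ,   1.        ]]), 'k1': -0.017483231004891235, 'T_tool_cam': array([[-1.25543425e-03,  9.57350140e-01,  2.88927557e-01,
         8.44583740e-02],
       [ 9.99999180e-01,  1.27538607e-03,  1.19206993e-04,
        -5.10996257e-05],
       [-2.54371350e-04,  2.88927470e-01, -9.57350956e-01,
        -1.80069735e-01],
       [ 0.00000000e+00,  0.00000000e+00,  0.00000000e+00,
         1.00000000e+00]])}
top cutter 0.81 [269.7 176.4] [0.564 0.004 0.   ]
top cutter 0.69 [268.9 173.6] [0.572 0.006 0.   ]
top slot_centre 0.96 [265.1 174. ] [0.568 0.018 0.024]
top clip_grip 0.72 [173.8 252.9] [0.358 0.268 0.021]
top clip_grip 0.6 [ 88.3 235
[... 1269 characters left out ...]
56.8] [ 0.489 -0.29  -0.   ]
{'time_s': 0.8, 'qpos': array([-1.26863573e+00,  2.99886354e-01,  1.52101302e+00, -5.09763045e-06,
        1.32073320e+00, -6.65941604e-02]), 'joint_vel': array([ 0.00041721, -0.00024264,  0.00077244,  0.00140944, -0.00098264,
        0.00113367]), 'tau': array([ 2.16233391e-03, -5.31626987e+01, -3.52905428e+01,  7.09916465e-02,
        2.12759839e-02, -1.49797904e-05]), 'ee_pos': array([ 0.19824162, -0.51300463,  0.20544756]), 'eef_rot': array([-3.14155249e+00,  2.27163741e-06,  3.68756019e-01]), 'force': array([ 0.67937511,  0.37522412, -0.33306943]), 'moment': array([-0.01546088, -0.08387997, -0.00353671]), 'grip_force': 0.0, 'grip_width': 0.09407955296151936}
```

```bash
python3 -c "
import cv2
a=cv2.imread('pics/top0.png');b=cv2.imread('pics/scene0.png')
cv2.imwrite('pics/t1.png',cv2.resize(a[110:310,60:410],None,fx=2.28,fy=2.28))
cv2.imwrite('pics/s1.png',cv2.resize(b[110:350,100:400],None,fx=2.4,fy=2.4))"
```

```text
(no output)
```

View pics/t1.png

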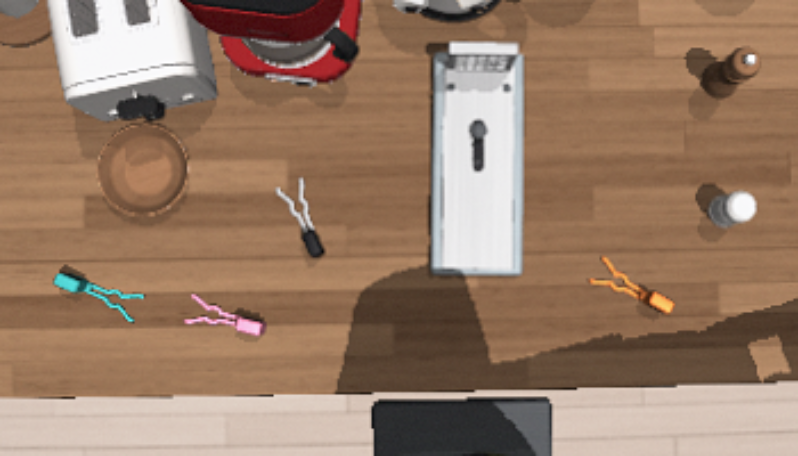

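View pics/s1.png

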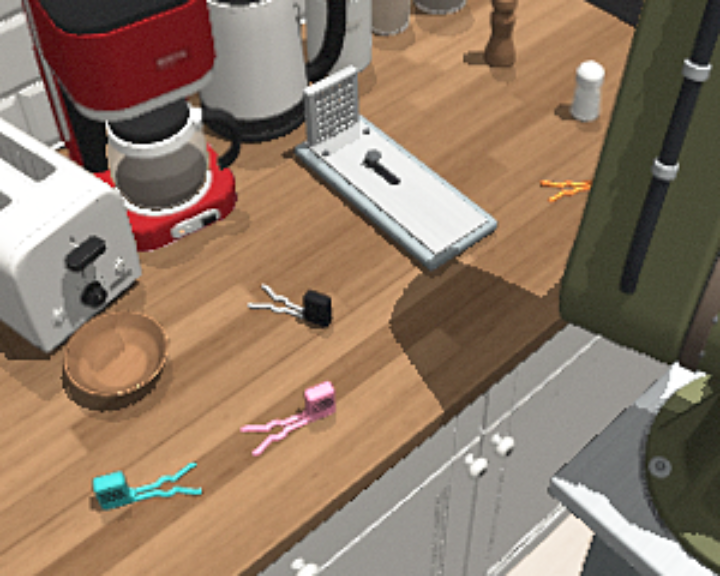

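The top view shows the true clip with its black grip at about px (197,217) and its prongs up-left. The three coloured clips are decoys. The stud head is at about px (270,166), towards the blade end of the slot. The scene view agrees. I'll go to the cutter first for a close look.

```bash
cat >> h.py <<'E'
def goto(x,y,z,yaw):
    o=telemetry.get_obs(); M=R.from_euler('xyz',o['eef_rot']).as_matrix()
    w=o['eef_rot'][2]; d=M.T@(np.array([x,y,z])-o['ee_pos']); 
    r=-(yaw-w); d2=R.from_euler('z',-r).as_matrix()@d
    print('tool shift before turn',np.round(d,4),'turn',round(r,4),'| shift if turned first',np.round(d2,4))
E
python3 - <<'E'
from h import *
mT=pose('top')
print('stud',world(mT,[269.6,166],.043))
for p,z in [((436,273),.02),((521,273),.02),((433,55),.02),((521,55),.02),((478,122),.024),((478,170),.024)]:
    print(p,world(mT,[p[0]/2.28+60,p[1]/2.28+110],z).round(4))
goto(.51,.0,.22,.3)
E
```

```text
stud [0.58701945 0.00589298 0.043     ]
(436, 273) [0.4171 0.0581 0.02  ]
(521, 273) [ 0.4152 -0.0432  0.02  ]
(433, 55) [0.6803 0.057  0.02  ]
(521, 55) [ 0.679  -0.0498  0.02  ]
(478, 122) [0.5968 0.0045 0.024 ]
(478, 170) [0.5389 0.0057 0.024 ]
tool shift before turn [ 0.4757 -0.3661 -0.0145] turn 0.0688 | shift if turned first [ 0.4494 -0.398  -0.0145]
```

>>> move_arm(
  increments=[
    [0,0,0,0.184],
    [0,0,0,0.185],
    [0.031,-0.051,-0.001,0],
    [0.031,-0.051,-0.001,0],
    [0.031,-0.051,-0.001,0],
    [0.031,-0.051,-0.001,0],
    [0.031,-0.051,-0.001,0],
    [0.031,-0.051,-0.001,0],
    [0.031,-0.051,-0.001,0],
    [0.031,-0.051,-0.001,0],
    [0.031,-0.051,-0.001,0],
    [0.031,-0.051,-0.001,0],
    [0,0,0,0],
    [0,0,0,0],
  ],
)

```text
time_s: 2.55
ee_pos: [0.5081, -0.0033, 0.2153]
eef_rot: [3.141, 0.0, 0.0]
force: [0.1, -0.4, -0.6]
grip_width: 0.094
grip_force: 0.0
```

```bash
cat > look.py <<'E'
from h import *; import sys
n,qs=sys.argv[1],sys.argv[2:]
mT=pose('wrist'); im=cams.camera('wrist'); cv2.imwrite(f'pics/{n}.png',im)
import pickle; pickle.dump(mT,open(n+'.pkl','wb'))
o=telemetry.get_obs(); print(o['time_s'],o['ee_pos'].round(4),o['eef_rot'].round(4),o['force'].round(2))
Z=dict(slot_centre=.024,clip_grip=.021,clip_eye=.0026)
for q in qs:
    for r in nets.mark_of('wrist',q)[:3]: print(q,round(r['conf'],2),np.round(r['centre'],1),world(mT,r['centre'],Z[q]).round(4))
E
python3 look.py w1 slot_centre
```

```text
2.6 [ 0.508  -0.0038  0.2154] [ 3.1415e+00  2.0000e-04 -9.0000e-04] [-0.58 -0.22 -0.59]
slot_centre 0.66 [242.1 117.6] [0.5667 0.0056 0.024 ]
```

View pics/w1.png

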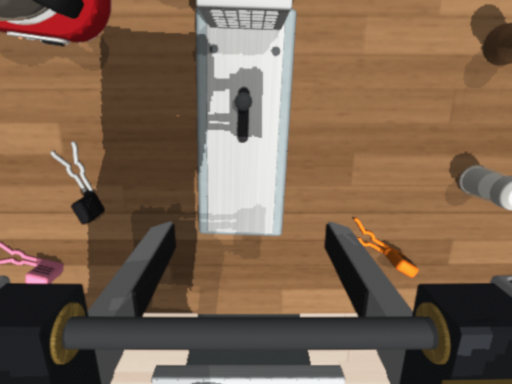

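The plate lies at px columns 200-290, with the stud head at about (243,99). The black clip is at about (88,205), clear of the others. I'll now measure the cutter's yaw and the stud head.

Run:
```python
from h import *; import pickle
mT=pickle.load(open('w1.pkl','rb')); im=cv2.imread('pics/w1.png')
hsv=cv2.cvtColor(im,cv2.COLOR_BGR2HSV); g=cv2.cvtColor(im,cv2.COLOR_BGR2GRAY)
# wood -> saturated; the base edges = transition of saturation
L=[];Rr=[]
for r in range(60,225,5):
    m=np.where((hsv[r,185:305,0]>60)|(hsv[r,185:305,1]<45))[0]+185
    if len(m)>20: L.append((m[0],r)); Rr.append((m[-1]+1,r))
for n,E in (('L',L),('R',Rr)):
    P=np.array([world(mT,e,.02)[:2] for e in E]); f=np.polyfit(P[:,0],P[:,1],1); 
    for _ in range(3):
        k=abs(P[:,1]-np.polyval(f,P[:,0]))<.002; f=np.polyfit(P[k,0],P[k,1],1)
    print(n,len(P),k.sum(),'slope',f[0].round(4),'y at .57',np.polyval(f,.57).round(4))
d=(g[80:150,225:262]<75); ys,xs=np.where(d); print(xs.min()+225,xs.max()+225,ys.min()+80,ys.max()+80)
print(np.array([(r+80,(np.where(d[r])[0][[0,-1]]+225).tolist()) for r in range(70) if d[r].any()],dtype=object).tolist())
c=im[75:155,205:285]; cv2.imwrite('pics/c1.png',cv2.resize(c,None,fx=7,fy=7,interpolation=cv2.INTER_CUBIC))
```

```text
L 33 33 slope -0.031 y at .57 0.0585
R 33 33 slope -0.0317 y at .57 -0.0502
235 251 87 141
[[87, [243, 244]], [88, [241, 246]], [89, [240, 247]], [90, [239, 248]], [91, [239, 248]], [92, [238, 248]], [93, [238, 248]], [94, [238, 248]], [95, [238, 248]], [96, [237, 249]], [97, [236, 250]], [98, [236, 250]], [99, [235, 250]], [100, [235, 250]], [101, [235, 251]], [102, [235, 251]], [103, [235, 250]], [104, [235, 250]], [105, [235, 250]], [106, [236, 249]], [107, [236, 248]], [108, [237, 248]], [109, [237, 248]], [110, [237, 248]], [111, [237, 248]], [112, [238, 248]], [113, [238, 248]], [114, [238, 248]], [115, [238, 248]], [116, [238, 248]], [117, [238, 248]], [118, [238, 248]], [119, [238, 248]], [120, [238, 248]], [121, [238, 248]], [122, [238, 248]], [123, [237, 248]], [124, [237, 247]], [125, [238, 247]], [126, [237, 247]], [127, [237, 247]], [128, [237, 247]], [129, [237, 247]], [130, [237, 247]], [131, [237, 247]], [132, [237, 247]], [133, [237, 247]], [134, [237, 247]], [135, [237, 247]], [136, [238, 247]], [137, [238, 246]], [138, [239, 246]], [139, [239, 246]], [140, [240, 245]], [141, [241, 243]]]
```

View pics/c1.png

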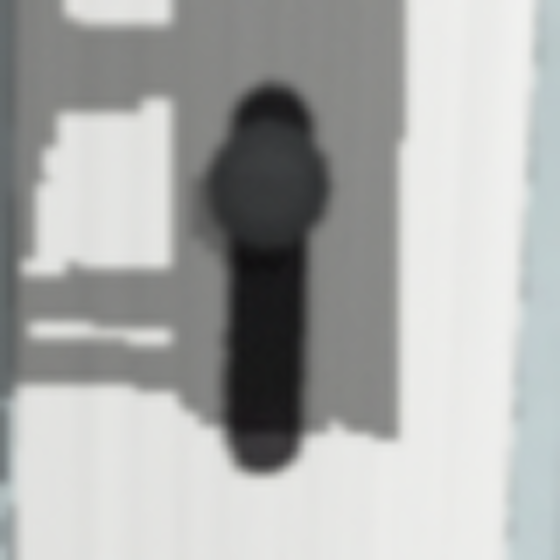

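The slot runs from rows 87 to 142 and the stud head is centred at about px (243.4,101.4). The cutter's yaw is about -0.031.

Run:
```python
from h import *; import pickle
mT=pickle.load(open('w1.pkl','rb'))
print('stud head',world(mT,(243.4,101.4),.043)); a=world(mT,(243.5,87.1),.024);b=world(mT,(242.3,142.4),.024);print(a,b,(a+b)/2)
goto(.485,.215,.2,.3)
```

```text
stud head [0.58526784 0.00358838 0.043     ]
[0.60051742 0.00374205 0.024     ] [0.53781712 0.00558451 0.024     ] [0.56916727 0.00466328 0.024     ]
tool shift before turn [-0.0233 -0.219   0.0155] turn -0.3016 | shift if turned first [ 0.0428 -0.2161  0.0155]
```

>>> move_arm(
  increments=[
    [0,0,0,-0.15],
    [0,0,0,-0.15],
    [0.011,-0.054,0.004,0],
    [0.011,-0.054,0.004,0],
    [0.011,-0.054,0.004,0],
    [0.011,-0.054,0.004,0],
    [0,0,0,0],
    [0,0,0,0],
  ],
)

```text
time_s: 3.65
ee_pos: [0.4868, 0.2152, 0.1996]
eef_rot: [3.141, -0.0, 0.299]
force: [-0.1, -0.1, -0.3]
grip_width: 0.0939
grip_force: 0.0
```

```bash
python3 look.py w2 clip_grip clip_eye; python3 -c "
import cv2;a=cv2.imread('pics/w2.png');cv2.imwrite('pics/c2.png',cv2.resize(a[60:300,130:400],None,fx=2.4,fy=2.4))"
```

```text
3.7 [0.487  0.2149 0.1997] [ 3.1414e+00 -3.0000e-04  2.9810e-01] [-0.53  0.07 -0.82]
clip_grip 0.9 [  5.4 166.9] [0.4048 0.4935 0.021 ]
clip_grip 0.7 [251.7 198.5] [0.4528 0.2023 0.021 ]
clip_grip 0.6 [171.2 246.3] [0.3615 0.2813 0.021 ]
clip_eye 0.87 [ 55.4 181. ] [0.3966 0.4437 0.0026]
clip_eye 0.8 [247.  151.8] [0.5025 0.2236 0.0026]
clip_eye 0.73 [142.4 222.8] [0.373  0.3271 0.0026]
```

View pics/c2.png

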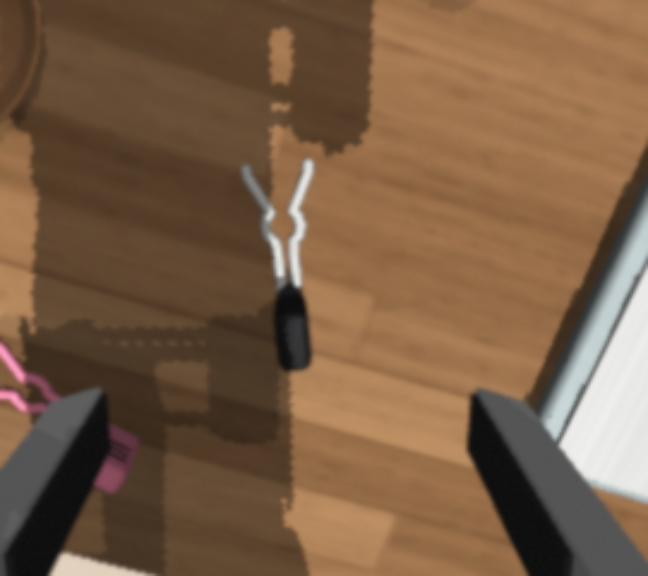

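The black clip is at crop (293,330), with its eye at (284,224) and tips at (245,170) and (309,162). Next I'll refine its axis.

Run:
```python
from h import *; import pickle
mT=pickle.load(open('w2.pkl','rb')); im=cv2.imread('pics/w2.png')
w=lambda x,y,z:world(mT,(x/2.4+130-.3,y/2.4+60-.3),z)
t=[w(245,170,.0026),w(309,162,.0026)];m=(t[0]+t[1])/2;e=w(283.5,224,.0026)
root=w(290,284,.0026)
print(t,np.linalg.norm(t[0]-t[1]),m,e,root)
for a in(e,root,np.array([.4528,.2023,0])): print(np.arctan2(*(m-a)[[1,0]]),np.linalg.norm((m-a)[:2]))
# project model hypothesis: block outline
for yaw in(.40,.43):
  g=e[:2]-.05*np.array([np.cos(yaw),np.sin(yaw)]); print(yaw,g)
  for dx in(-.015,.015):
    for dy in(-.008,.008):
      for z in(0,.042):
        p=np.array([g[0]+dx*np.cos(yaw)-dy*np.sin(yaw),g[1]+dx*np.sin(yaw)+dy*np.cos(yaw),z]); q=pix(mT,p); print(((q-[130,60])*2.4).round(0),end=' ')
  goto(g[0],g[1],.1,yaw)
```

```text
[array([0.52172668, 0.24840207, 0.0026    ]), array([0.53481157, 0.2191303 , 0.0026    ])] 0.03206323474488387 [0.52826913 0.23376618 0.0026    ] [0.50136512 0.22216567 0.0026    ] [0.4722094  0.20974791 0.0026    ]
0.4070947883756106 0.029298419802552347
0.4047814796379104 0.0609882773691905
0.3950249589082655 0.08176618848827465
0.4 [0.45531207 0.20269475]
[310. 340.] [313. 369.] [281. 343.] [280. 372.] [305. 287.] [307. 310.] [275. 290.] [273. 313.] tool shift before turn [-0.0339  0.0024  0.0997] turn -0.1023 | shift if turned first [-0.034  -0.0011  0.0997]
0.43 [0.45591683 0.20132213]
[314. 340.] [317. 368.] [284. 343.] [284. 372.] [307. 286.] [309. 309.] [277. 290.] [275. 313.] tool shift before turn [-0.0337  0.0038  0.0997] turn -0.1323 | shift if turned first [-0.034  -0.0006  0.0997]
```

>>> move_arm(
  increments=[
    [0,0,0,-0.106],
    [-0.017,-0.001,0.03,0],
    [-0.017,0,0.04,0],
    [0,0,0.045,0],
    [0,0,0.045,0],
    [0,0,0.028,0],
    [0,0,0,0],
    [0,0,0,0],
  ],
  grip=0.5,
)

```text
time_s: 4.8
ee_pos: [0.4558, 0.2036, 0.0127]
eef_rot: [3.142, -0.002, 0.405]
force: [0.1, 0.0, 0.8]
grip_width: 0.0473
grip_force: 0.0
```

Run:
```python
from h import *
o=telemetry.get_obs(); print(o['ee_pos'],o['eef_rot'],o['force'],o['grip_width']); goto(.4547,.2024,.012,.405)
```

```text
[0.45581568 0.20357391 0.01273955] [ 3.14150046e+00 -1.63260966e-03  4.04956196e-01] [0.0541756  0.02214284 0.76107981] 0.04732198675371907
tool shift before turn [-0.0015  0.0006  0.0007] turn -0.0 | shift if turned first [-0.0015  0.0006  0.0007]
```

>>> move_arm(
  increments=[
    [0,0,0,0],
    [0,0,0,0],
    [0,0,0,0],
    [0,0,0,0],
    [0,0,0,0],
    [0,0,-0.02,0],
    [0,0,-0.03,0],
    [0,0,-0.03,0],
    [0,0,0,0],
    [0,0,0,0],
  ],
  grip=0,
  force=40,
)

```text
time_s: 6.05
ee_pos: [0.4545, 0.2036, 0.0904]
eef_rot: [-3.142, 0.001, 0.406]
force: [-0.3, 0.4, -0.9]
grip_width: 0.016
grip_force: 40.0
```

```bash
python3 look.py w3 clip_grip clip_eye
python3 - <<'E'
from h import *
o=telemetry.get_obs(); print(o['grip_width'],o['grip_force'])
s=np.array([.585,.004]); g=s-.1*np.array([np.cos(.031),-np.sin(.031)]); print(g); goto(*g,.095,-.031)
E
```

```text
6.1 [0.4544 0.2036 0.0902] [-3.1415e+00  1.8000e-03  4.0570e-01] [ 0.21 -0.04 -1.73]
clip_grip 0.97 [131.4 260.2] [0.359  0.2787 0.021 ]
clip_grip 0.96 [253.1 241.6] [0.4191 0.1854 0.021 ]
clip_eye 0.87 [ 91.2 219.8] [0.3719 0.3285 0.0026]
clip_eye 0.56 [248.5 155.3] [0.485  0.218  0.0026]
0.015900029984250913 39.98186409473419
[0.48504805 0.0070995 ]
tool shift before turn [-0.0495  0.1926 -0.0046] turn 0.4368 | shift if turned first [ 0.0366  0.1955 -0.0046]
```

View pics/w3.png

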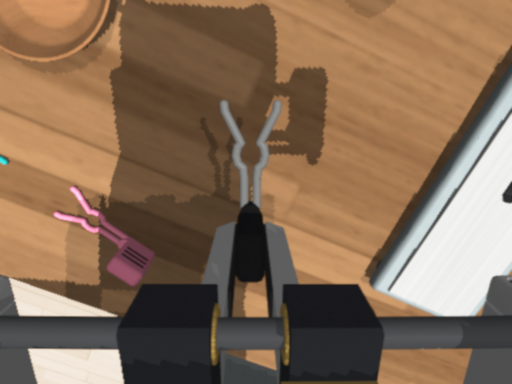

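The clip is held level, with its eye at about px (251,154) and tips at (223,102) and (278,103).

Run:
```python
from h import *; import pickle
mT=pickle.load(open('w3.pkl','rb')); o=telemetry.get_obs(); M=R.from_euler('xyz',o['eef_rot']).as_matrix()
for n,p in dict(eye=(251,154),tl=(223,102),tr=(278,103),root=(252,200)).items():
    print(n,(M.T@(world(mT,p,.0802)-o['ee_pos'])).round(4))
```

```text
eye [0.0493 0.0007 0.01  ]
tl [ 0.0803 -0.0158  0.01  ]
tr [0.0796 0.0166 0.01  ]
root [0.0194 0.0013 0.0101]
```

>>> move_arm(
  increments=[
    [0,0,0,0.146],
    [0,0,0,0.146],
    [0,0,0,0.145],
    [0.01,0.05,0,0],
    [0.01,0.05,0,0],
    [0.01,0.05,0,0],
    [0.006,0.045,0,0],
    [0,0,0,0],
    [0,0,0,0],
  ],
)

```text
time_s: 7.32
ee_pos: [0.4846, 0.0081, 0.0909]
eef_rot: [-3.141, 0.001, -0.031]
force: [0.1, 0.1, -1.4]
grip_width: 0.0157
grip_force: 40.0
```

```bash
python3 look.py w4 slot_centre; python3 -c "
import cv2;a=cv2.imread('pics/w4.png');cv2.imwrite('pics/c4.png',cv2.resize(a[20:220,170:340],None,fx=3,fy=3,interpolation=2))"
```

```text
7.375 [0.4846 0.0085 0.0911] [-3.1414e+00  8.0000e-04 -3.0600e-02] [-0.59 -0.1  -0.99]
slot_centre 0.97 [250.1  96.7] [0.5673 0.0052 0.024 ]
slot_centre 0.17 [251.4 245.9] [0.4421 0.0081 0.024 ]
```

View pics/c4.png

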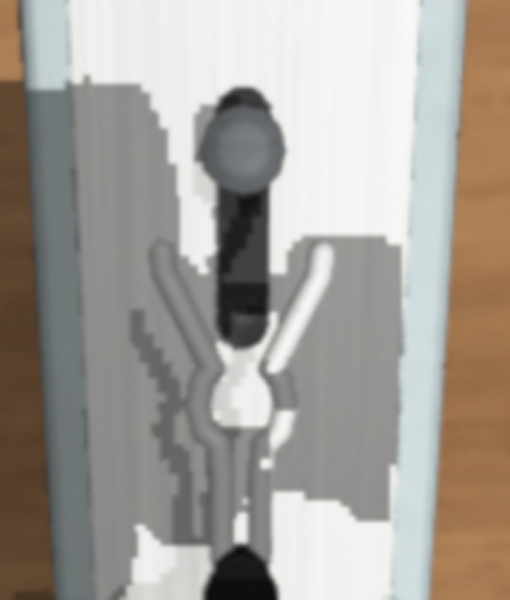

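Seen from above, the stud head is at crop (243,150) and the clip's eye is at (243,397), already nearly in line.

Run:
```python
from h import *; import pickle
mT=pickle.load(open('w4.pkl','rb')); o=telemetry.get_obs(); M=R.from_euler('xyz',o['eef_rot']).as_matrix()
f=lambda x,y,z:(M.T@(world(mT,(x/3+170-.3,y/3+20-.3),z)-o['ee_pos'])).round(4)
print('stud',f(243,150,.043),world(mT,(250.7,69.7),.043),'slot',f(242.5,88,.024),f(242.5,347,.024),'eye',f(243,397,.0808),'tips',f(160,248,.0808),f(322,250,.0808))
print('plate edges at row150',f(76,150,.024),f(411,150,.024), 'row 450',f(88,450,.024),f(397,450,.024)); goto(*o['ee_pos'][:2],.0375,-.031)
```

```text
stud [0.1007 0.0015 0.0481] [0.58526687 0.0041981  0.043     ] slot [0.1162 0.0014 0.0671] [0.0535 0.0013 0.0671] eye [0.0505 0.0013 0.0103] tips [ 0.08   -0.0149  0.0103] [0.0795 0.0168 0.0103]
plate edges at row150 [ 0.1022 -0.0398  0.0671] [0.102  0.0431 0.0671] row 450 [ 0.026  -0.0405  0.0671] [0.0257 0.043  0.0671]
tool shift before turn [0.     0.     0.0537] turn 0.0009 | shift if turned first [0.     0.     0.0537]
```

>>> move_arm(
  increments=[
    [0,0,0.02,0],
    [0,0,0.02,0],
    [0,0,0.01,0],
    [0,0,0.003,0],
    [0,0,0,0],
    [0,0,0,0],
    [0,0,0,0],
  ],
)

```text
time_s: 8.3
ee_pos: [0.4851, 0.0077, 0.0388]
eef_rot: [3.142, -0.001, -0.031]
force: [0.6, -0.4, -0.7]
grip_width: 0.0161
grip_force: 40.0
```

>>> move_arm(
  increments=[
    [0,0,0.0005,0],
    [0,0,0,0],
    [0,0,0,0],
  ],
)

```text
time_s: 8.68
ee_pos: [0.4849, 0.0077, 0.038]
eef_rot: [-3.142, 0.0, -0.031]
force: [-0.3, -0.7, -0.3]
grip_width: 0.0156
grip_force: 40.0
```

>>> move_arm(
  increments=[
    [0,0,0.0005,0],
    [0,0,0,0],
    [0,0,0,0],
  ],
)

```text
time_s: 9.05
ee_pos: [0.4849, 0.0078, 0.0374]
eef_rot: [-3.142, 0.0, -0.031]
force: [-0.5, 0.5, -0.2]
grip_width: 0.0158
grip_force: 40.0
```

>>> move_arm(
  increments=[
    [0,0,0.0005,0],
    [0,0,0,0],
    [0,0,0,0],
  ],
)

```text
time_s: 9.43
ee_pos: [0.4849, 0.0078, 0.0369]
eef_rot: [3.142, 0.0, -0.031]
force: [0.5, 0.8, -1.6]
grip_width: 0.0158
grip_force: 40.0
```

>>> move_arm(
  increments=[
    [0,0,0.0005,0],
    [0,0,0,0],
    [0,0,0,0],
  ],
)

```text
time_s: 9.8
ee_pos: [0.4849, 0.0077, 0.0364]
eef_rot: [-3.142, 0.0, -0.031]
force: [0.7, 0.0, -0.9]
grip_width: 0.0158
grip_force: 40.0
```

>>> move_arm(
  increments=[
    [0,0,0.0005,0],
    [0,0,0,0],
    [0,0,0,0],
  ],
)

```text
time_s: 10.18
ee_pos: [0.4849, 0.0078, 0.036]
eef_rot: [3.142, 0.0, -0.031]
force: [0.3, -0.0, -1.0]
grip_width: 0.0158
grip_force: 40.0
```

>>> move_arm(
  increments=[
    [0,0,0.0005,0],
    [0,0,0,0],
    [0,0,0,0],
  ],
)

```text
time_s: 10.55
ee_pos: [0.4849, 0.0078, 0.0357]
eef_rot: [3.142, -0.0, -0.031]
force: [-2.4, 0.2, 5.3]
grip_width: 0.0156
grip_force: 40.0
```

>>> move_arm(
  increments=[
    [0,0,-0.0004,0],
    [0.005,0,0,0],
    [0.005,0,0,0],
    [0.005,0,0,0],
    [0.005,0,0,0],
    [0.005,0,0,0],
    [0.005,0,0,0],
    [0,0,0,0],
    [0,0,0,0],
  ],
)

```text
time_s: 11.68
ee_pos: [0.5147, 0.0068, 0.0358]
eef_rot: [-3.142, 0.0, -0.031]
force: [-0.2, 0.3, -1.1]
grip_width: 0.0158
grip_force: 40.0
```

```bash
python3 look.py w5; python3 -c "
import cv2;a=cv2.imread('pics/w5.png');cv2.imwrite('pics/c5.png',cv2.resize(a[20:240,160:340],None,fx=2.6,fy=2.6,interpolation=2))"
```

```text
11.725 [0.5147 0.0068 0.0358] [-3.1416e+00  2.0000e-04 -3.1300e-02] [-0.48  0.88 -0.92]
```

View pics/c5.png

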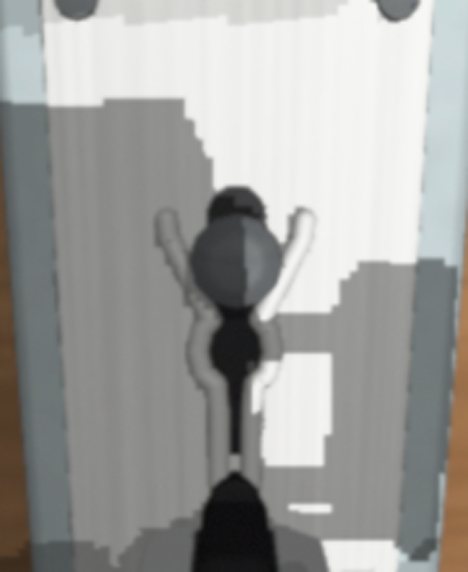

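The neck is in the mouth, centred, with the prongs under the head. I'll push on gently.

>>> move_arm(
  increments=[
    [0.002,0,0,0],
    [0.002,0,0,0],
    [0.002,0,0,0],
    [0.002,0,0,0],
    [0,0,0,0],
  ],
)

```text
time_s: 12.35
ee_pos: [0.5229, 0.0066, 0.0358]
eef_rot: [-3.142, 0.0, -0.031]
force: [-0.9, 0.0, -1.1]
grip_width: 0.0157
grip_force: 40.0
```

>>> move_arm(
  increments=[
    [0.001,0,0,0],
    [0.001,0,0,0],
    [0,0,0,0],
  ],
)

```text
time_s: 12.72
ee_pos: [0.5244, 0.0065, 0.0357]
eef_rot: [3.142, 0.001, -0.031]
force: [-4.8, -0.3, 1.5]
grip_width: 0.0159
grip_force: 40.0
```

>>> move_arm(
  increments=[
    [0.001,0,0,0],
    [0.001,0,0,0],
    [0,0,0,0],
  ],
)

```text
time_s: 13.1
ee_pos: [0.5266, 0.0064, 0.0358]
eef_rot: [3.142, 0.001, -0.031]
force: [-3.7, -0.7, 0.3]
grip_width: 0.0156
grip_force: 40.0
```

>>> move_arm(
  increments=[
    [0.001,0,0,0],
    [0.001,0,0,0],
    [0,0,0,0],
  ],
)

```text
time_s: 13.48
ee_pos: [0.5294, 0.0063, 0.036]
eef_rot: [3.142, -0.001, -0.031]
force: [0.4, -0.4, -0.6]
grip_width: 0.0157
grip_force: 40.0
```

>>> move_arm(
  increments=[
    [0.001,0,0,0],
    [0.001,0,0,0],
    [0.001,0,0,0],
    [0,0,0,0],
  ],
)

```text
time_s: 13.98
ee_pos: [0.5327, 0.0062, 0.0362]
eef_rot: [3.142, -0.002, -0.031]
force: [3.6, -0.7, -1.0]
grip_width: 0.016
grip_force: 40.0
```

>>> move_arm(
  increments=[
    [0.001,0,0,0],
    [0,0,0,0],
  ],
)

```text
time_s: 14.22
ee_pos: [0.5333, 0.0062, 0.036]
eef_rot: [3.142, -0.001, -0.031]
force: [3.8, 0.2, -1.3]
grip_width: 0.0156
grip_force: 40.0
```

>>> move_arm(
  increments=[
    [0.0005,0,0,0],
    [0,0,0,0],
  ],
)

```text
time_s: 14.48
ee_pos: [0.5334, 0.0062, 0.0359]
eef_rot: [3.142, -0.0, -0.031]
force: [4.5, -0.8, -1.0]
grip_width: 0.0157
grip_force: 40.0
```

>>> move_arm(
  increments=[
    [0.0005,0,0,0],
    [0,0,0,0],
  ],
)

```text
time_s: 14.72
ee_pos: [0.5337, 0.0062, 0.0358]
eef_rot: [-3.142, 0.0, -0.031]
force: [1.5, -0.6, -0.4]
grip_width: 0.0155
grip_force: 40.0
```

>>> move_arm(
  increments=[
    [0.0005,0,0,0],
    [0,0,0,0],
  ],
)

```text
time_s: 14.98
ee_pos: [0.5343, 0.0062, 0.0358]
eef_rot: [3.142, 0.0, -0.031]
force: [1.8, -1.2, -0.5]
grip_width: 0.016
grip_force: 40.0
```

>>> move_arm(
  increments=[
    [0.0005,0,0,0],
    [0,0,0,0],
  ],
)

```text
time_s: 15.22
ee_pos: [0.5348, 0.0062, 0.0358]
eef_rot: [-3.142, 0.0, -0.031]
force: [1.3, -0.4, -1.5]
grip_width: 0.0157
grip_force: 40.0
```

>>> move_arm(
  increments=[
    [0.0005,0,0,0],
    [0,0,0,0],
  ],
)

```text
time_s: 15.48
ee_pos: [0.5352, 0.0062, 0.0358]
eef_rot: [-3.142, 0.0, -0.031]
force: [0.4, -0.5, -0.6]
grip_width: 0.0156
grip_force: 40.0
```

>>> move_arm(
  increments=[
    [0.0003,0,0,0],
    [0,0,0,0],
  ],
)

```text
time_s: 15.72
ee_pos: [0.5356, 0.0062, 0.0358]
eef_rot: [-3.142, 0.0, -0.031]
force: [0.2, -0.3, -0.0]
grip_width: 0.0155
grip_force: 40.0
```

>>> move_arm(
  increments=[
    [0.0004,0,0,0],
    [0,0,0,0],
  ],
)

```text
time_s: 15.98
ee_pos: [0.5361, 0.0062, 0.0359]
eef_rot: [-3.142, -0.0, -0.031]
force: [-0.0, 0.4, -0.6]
grip_width: 0.0159
grip_force: 40.0
```

>>> move_arm(
  increments=[
    [0.0003,0,0,0],
    [0,0,0,0],
  ],
)

```text
time_s: 16.23
ee_pos: [0.5364, 0.0062, 0.0359]
eef_rot: [-3.142, 0.0, -0.031]
force: [-0.4, -0.4, -1.3]
grip_width: 0.0157
grip_force: 40.0
```

>>> move_arm(
  increments=[
    [0.0003,0,0,0],
    [0,0,0,0],
  ],
)

```text
time_s: 16.48
ee_pos: [0.5366, 0.0061, 0.0358]
eef_rot: [3.142, 0.0, -0.031]
force: [-0.0, -1.3, -0.9]
grip_width: 0.0158
grip_force: 40.0
```

>>> move_arm(
  increments=[
    [0.0003,0,0,0],
    [0,0,0,0],
  ],
)

```text
time_s: 16.73
ee_pos: [0.5369, 0.0061, 0.0358]
eef_rot: [3.142, 0.0, -0.031]
force: [-0.7, -0.8, -0.1]
grip_width: 0.0157
grip_force: 40.0
```

>>> move_arm(
  increments=[
    [0.0003,0,0,0],
    [0,0,0,0],
  ],
)

```text
time_s: 16.98
ee_pos: [0.5372, 0.0061, 0.0358]
eef_rot: [3.142, 0.0, -0.031]
force: [-1.0, -1.1, 0.1]
grip_width: 0.0159
grip_force: 40.0
```

>>> move_arm(
  increments=[
    [0.0003,0,0,0],
    [0,0,0,0],
  ],
)

```text
time_s: 17.23
ee_pos: [0.5374, 0.0061, 0.0358]
eef_rot: [-3.142, 0.001, -0.031]
force: [-3.8, -0.8, 0.2]
grip_width: 0.0157
grip_force: 40.0
```

>>> move_arm(
  increments=[
    [0.0003,0,0,0],
    [0,0,0,0],
  ],
)

```text
time_s: 17.48
ee_pos: [0.5375, 0.0061, 0.0358]
eef_rot: [3.142, 0.001, -0.031]
force: [-4.9, -0.6, 1.1]
grip_width: 0.0156
grip_force: 40.0
```

The force is rising firmly just past home, so it's seated. I'll ease off slightly, release and lift.

>>> move_arm(
  increments=[
    [-0.0007,0,0,0],
    [0,0,0,0],
  ],
)

```text
time_s: 17.73
ee_pos: [0.5373, 0.0061, 0.0359]
eef_rot: [3.142, -0.0, -0.031]
force: [-2.0, -1.0, -0.4]
grip_width: 0.0161
grip_force: 40.0
```

>>> move_arm(
  increments=[
    [0,0,0,0],
    [0,0,0,0],
    [0,0,0,0],
    [0,0,0,0],
    [0,0,0,0],
    [0,0,-0.01,0],
    [0,0,-0.03,0],
    [0,0,-0.03,0],
    [0,0,-0.03,0],
    [0,0,0,0],
    [0,0,0,0],
  ],
  grip=0.5,
)

```text
time_s: 19.1
ee_pos: [0.5368, 0.0061, 0.1353]
eef_rot: [-3.142, 0.001, -0.031]
force: [0.0, -0.1, -0.3]
grip_width: 0.0469
grip_force: 0.0
```

```bash
python3 look.py w6 clip_eye clip_grip; python3 -c "
import cv2;a=cv2.imread('pics/w6.png');cv2.imwrite('pics/c6.png',cv2.resize(a[20:240,160:340],None,fx=2.6,fy=2.6,interpolation=2))"
```

```text
19.15 [0.5366 0.0061 0.1349] [-3.1416e+00  1.5000e-03 -3.1200e-02] [-0.62  1.    0.43]
clip_eye 0.79 [250.6 134.6] [0.5828 0.0039 0.0026]
clip_eye 0.66 [400.9 287.9] [ 0.4003 -0.1655  0.0026]
clip_grip 0.62 [440.  315.7] [ 0.3748 -0.2045  0.021 ]
clip_grip 0.57 [252.2 196. ] [0.5246 0.0042 0.021 ]
clip_grip 0.17 [248.2 153. ] [0.5678 0.0067 0.021 ]
```

View pics/c6.png

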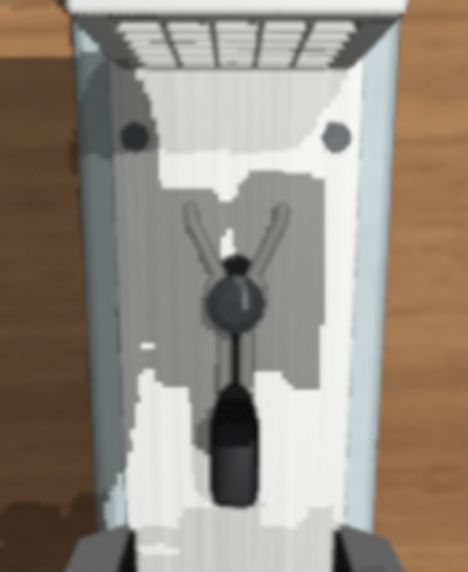

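The clip lies flat, with the stud's head over the eye (crop 236,304) and the tips at about (190,207) and (282,207). One distance check before handing in.

Run:
```python
from h import *; import pickle
mT=pickle.load(open('w6.pkl','rb')); w=lambda x,y,z:world(mT,(x/2.6+160-.3,y/2.6+20-.3),z)
t=(w(190,207,.0266)+w(282,207,.0266))/2; s=w(236,304,.043); print(t,s,np.linalg.norm((t-s)[:2]))
```

```text
[0.61699898 0.00294937 0.0266    ] [0.58607481 0.00397168 0.043     ] 0.030941071968309482
```

```bash
python3 -c "
from station import hand_in; print(hand_in())"
```

```text
the job is handed in; nothing more can be done
None
```

The clip is snapped onto the stud's neck, lying flat under the head and released. The wrist force reading on the push axis peaked at about 5 N (sampled after each small step), and the job is handed in; the judge's result was not shown.

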